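# Swing the lamp aside and hold the vial cooler's lid at 40 degrees

### The job

Swing the small inspection lamp on the grey vial cooler round to the left, by the black knob on its head, until no part of it is over the lid any more; only then lift the white lid by its steel handle until it stands open at 40 degrees (its edge in line with the large red tick of the quadrant beside the hinge), and keep holding it there so that the vials can be looked over. The lid falls shut by itself, so the job finishes with the gripper still holding the lid still at that angle; do not let go. Leave everything else on the bench where it stands.

Things in the scene. Friction and masses are not known exactly. Their poses are not given: they have to be found in the camera images.
- cooler: Vial cooler: grey box 110x130 mm, 72 mm high, fixed to the bench, white hinged lid, lamp on a steel post. Origin: centre of its underside, on the bench. Its x axis points from the lid's handle side to the hinge side, y runs along the hinge. Hinge to the robot's right, handle to the left, lamp post on the side nearer the robot; by the hinge on that side a metal arc with ticks every 10 degrees, a large red one at 40.
- lid_hinge (a point): Middle of the lid's hinge axis, 79 mm above the bench, at x = +48 mm in the cooler's frame. The axis is level and runs along the cooler's y axis. Orientation as the cooler's.
- lid (a joint): Opening angle of the lid in rad: 0 shut, grows as the handle side rises, stop at 1.15; 40 degrees is 0.698. The lid weighs about 0.32 kg, turns almost freely and falls shut from any angle.
- lid_handle (a point): Middle of the lid's handle: a round steel bar 10 mm thick, 72 mm long, parallel to the hinge, on a 9 mm post at each end (63 mm free between). Lid shut: bar axis 131 mm above the bench, 46 mm above the lid's top face, 80 mm from the hinge axis horizontally and 52 mm above it. Turns with the lid about the hinge; its x axis points to the hinge, y along the bar, z off the lid.
- lamp_arm (a joint): Swing of the lamp arm about its upright post, rad: 0 with the arm along the cooler's +y axis, across the middle of the lid (starts 0 to 0.4); grows anticlockwise seen from above: the lamp moves to the left, then towards the robot; stop at 2.3. No part is over the lid beyond 1.65. Friction about 0.12 Nm; it stays where it is left.
- lamp_pivot (a point): Point on the lamp arm's upright pivot axis, 190 mm above the bench, at x = -10 mm, y = -90 mm in the cooler's frame. Orientation as the cooler's.
- lamp_knob (a point): Middle of the black knob standing upright on the lamp head, 225 mm above the bench, 100 mm from the pivot axis. The knob is round, 20 mm thick, and reaches from 200 to 238 mm above the bench. The white head below it is 56 mm wide, from 174 to 200 mm above the bench; the arm is a flat bar 12 mm wide at 190 mm.
- beaker_mid (a point): Bystander: small clear beaker, 57 mm wide, 69 mm tall; point at its middle, half-way up. To be left alone.
- timer_mid (a point): Bystander: small white bench timer, 45x60x18 mm, lying flat; point at its middle, half-way up. To be left alone.
- tape_mid (a point): Bystander: cream masking tape roll, 68 mm wide, 18 mm tall, lying flat; point at its middle, half-way up. To be left alone.
- amber_vial_mid (a point): Bystander: amber vial with a red cap, 33 mm wide, 80 mm tall; point at its middle, half-way up. To be left alone.
- bottle_white_cap_mid (a point): Bystander: brown reagent bottle with a white cap, 62 mm wide, 153 mm tall; point at its middle, half-way up. To be left alone.
- white_jar_mid (a point): Bystander: white plastic jar, 66 mm wide, 130 mm tall; point at its middle, half-way up. To be left alone.
- red_vial_mid (a point): Bystander: clear vial with a red cap, 33 mm wide, 85 mm tall; point at its middle, half-way up. To be left alone.

How it is judged (in metres and radians):
On the way:
1. the lamp is swung clear of the lid while the lid is still shut (value of joint lamp_arm above 1.6 rad and value of joint lid below 0.08 rad), for 0.2 s.
At the end, for the whole second after the job is handed in: The lid is held still by the gripper's fingers at 40 degrees, plus or minus 6 (0.593 to 0.803 rad), through the last second; the lamp arm is still clear of the lid (joint above 1.6 rad); the beaker, timer, tape, bottle, jar and vials are within 30 mm of where they stood (value of joint lamp_arm above 1.6 rad and value of joint lid between 0.593 and 0.803 rad and velocity of joint lid between -0.06 and 0.06 rad/s and contact force between the fingers and lid above 0.5 N and distance of each of beaker_mid, timer_mid, tape_mid, amber_vial_mid, bottle_white_cap_mid, white_jar_mid, red_vial_mid from where it was at the start of the episode below 0.03 m); the arm keeps its last pose, push and grip.
It fails at once if the lid is raised while the lamp is still over it (value of joint lid above 0.12 rad and value of joint lamp_arm below 1.6 rad).
It fails at once if a bystander on the bench is knocked away or over (distance of any of beaker_mid, timer_mid, tape_mid, amber_vial_mid, bottle_white_cap_mid, white_jar_mid, red_vial_mid from where it was at the start of the episode above 0.03 m).
It also fails if it takes over 59 s, if anything falls off the work surface, if the arm or the gripper's body presses on something with over 40 N, if the wrist force passes 120 N, or if a joint passes its speed limit or range.

### The arm

A 6-joint arm with a two-finger parallel gripper is mounted at the origin on a cart in front of the work surface, level with it; the furniture and walls round the work are solid. World frame = base frame: x ahead of the robot, y to its left, z up, the work surface at z = 0. Lengths are in m, angles in degrees, forces in N, time in s.
With the tool pointing down it reaches from about 0.4 to 0.925 m from the base axis. Payload 3.4 kg.
Tool frame: the origin (TCP) lies on the front face of the gripper's body, between the roots of the fingers; the fingertips stand 73 mm ahead of it and the grasp point (between the pads) lies 54 mm ahead of it; z points along the fingers, y is the line along which they close (so a half turn about z gives the same grasp; the last joint's range is limited). The gripper opens to 85 mm and grips with 20 to 120 N. Pads are 22 mm wide; open, the fingers measure 114 mm over their backs; the gripper's body (76 mm by 85 mm) begins 54 mm behind the grasp point. The pads swing forward as they close: fully open they stand 13 mm farther back than shut.
Start: joints at [-76.519, 17.578, 86.31, -0, 76.112, -4.211], TCP at [0.175, -0.548, 0.304] pointing down, gripper open.
Joint ranges: [-179.03, 179.03], [-60, 130.46], [8.19, 133.38], [-81.62, 261.62], [5.75, 156.47], [-153.77, 153.77]. Speed limits (degrees/s): [147.25, 147.25, 180, 180, 180, 180].

### API

Orientations are given as a 3x3 rotation matrix whose columns are the frame's x, y, z axes.
In Python, from rig import r gives the robot as it stands.
- The arm moves only by the shell command python3 -m jog 'ROWS' [OPENING]. ROWS is JSON, a list of rows, each an object with "translation": the shift along the tool's x, y, z in mm, a list of three; "spin": the turn about the tool's z in degrees. A call has 1 to 10 rows; each row shifts and turns the commanded pose from where the row before left it, along the tool's axes as they then stand; what a row does not reach is not made up. A row lasts 1/12 s, in which the tool goes at most 41.7 mm and 7.16 degrees, less where a joint would pass 70% of its speed; a pose out of reach is approached as far as the arm can. A call with a gripper value outside its range is refused whole. OPENING is the closure, from -1 (fully open) to 1 (shut), so that 0 is half open, set as the call begins (- or left out, the last holds). The fingers move at their own pace and stop on an object; the grip force is fixed at half the most. Time passes only in rows, so rows that do not move let the fingers close. It gives the time, the measured TCP pose, the force, the opening and the grip force at its end, in the units of the state.
- r.get_obs(): the state, without advancing time (a new reading comes with each control period).
- r.capture(name): name is "scene" or "top" or "wrist"; returns a dict with "color" (480x640x3 uint8, red, green, blue), "intrinsics" (3x3 intrinsics, pixels), "D" ([k1, k2, p1, p2, k3] as OpenCV has them; the pictures are not rectified), "extrinsics" (4x4, takes a point from camera to world coordinates); the wrist camera has in their place "T_tool_cam" (4x4, takes a point from camera to tool coordinates, whose origin is the TCP and whose axes are the flange's). Camera axes: x right, y up, looking along -z (the intrinsics and any distortion apply to the point x, -y, -z); pixel columns grow to the right and rows downward; lengths in m; the calibration is good to about 2 mm. A picture is of the moment at which its call begins: read the wrist's pose just before it. There is no depth.
- r.hand_in(): hands the job in; it is judged then, once.
The state is a dict: "time": time; "joint_pos": joint angles; "qd": joint speeds; "effort": joint torques, N m; "tcp_pos": TCP position; "orientation": TCP orientation; "force": force on the tool from outside, world axes, zero at the start; "ft_torque": the same for the moment, N m; "opening": finger opening in m; "grasp_force": force on a finger pad.
Only numpy, scipy, OpenCV 4.12 (cv2) and the standard library are available. Lean on these libraries where they do the work, as an engineer would, in place of code of your own. Each camera call takes 0.05 s, during which the arm holds its last target. There are 200 camera calls.

## Working session

There is one attempt and no reset: what is moved stays moved. The work goes in short steps, Python scripts to look and compute and a shell command to move; the robot and the scene stay as the last step left them, time stands still between calls to the robot, and variables do not carry over. Pictures are saved under pics/ and viewed, at most 10 in all, crops included, and the job is handed in when it is done.

```bash
mkdir -p pics
cat > h.py <<'E'
import numpy as np, cv2
from rig import r
def snap(n,f):
    c=r.capture(n); cv2.imwrite('pics/'+f,c['color'][:,:,::-1]); np.savez('pics/'+f+'.npz',**{k:v for k,v in c.items()}); return c
def load(f): return dict(np.load('pics/'+f+'.npz'))
def ray(c,uv,T=None):
    T=c['extrinsics'] if T is None else T
    p=cv2.undistortPoints(np.array([[uv]],float),np.array(c['intrinsics']),np.array(c['D']))[0,0]
    d=T[:3,:3]@np.array([p[0],-p[1],-1]); return T[:3,3],d/np.linalg.norm(d)
def atz(c,uv,z):
    o,d=ray(c,uv); return o+d*(z-o[2])/d[2]
E
python3 - <<'E'
from h import *
a=snap('scene','s1.png');b=snap('top','t1.png')
print(a['extrinsics'],b['extrinsics']);o=r.get_obs();print(o)
E
```

```text
[[ 0.30693257  0.52630769 -0.79296444 -0.64608714]
 [-0.95154122  0.18634937 -0.24462873 -0.37452599]
 [ 0.01901844  0.82962288  0.55800016  0.95541945]
 [ 0.          0.          0.          1.        ]] [[-0.02165151  0.99768993 -0.06438955  0.34834076]
 [-0.99968438 -0.02078396  0.01411299 -0.01590054]
 [ 0.01274212  0.0646748   0.99782504  1.51391754]
 [ 0.          0.          0.          1.        ]]
{'time': 0.1, 'joint_pos': array([-7.65183912e+01,  1.76196961e+01,  8.63771166e+01, -3.63754139e-04,
        7.61132425e+01, -4.20998677e+00]), 'qd': array([ 0.0181015 , -0.20651447, -0.231098  , -0.04192822, -0.00733163,
        0.02856503]), 'effort': array([-4.32197612e-04, -4.58530140e+01, -2.52607477e+01, -2.18361401e-04,
        5.55273320e-03, -6.68740753e-06]), 'tcp_pos': array([ 0.17460656, -0.54731399,  0.30305114]), 'orientation': array([[ 9.52705634e-01,  3.03894339e-01, -4.53801529e-04],
       [ 3.03894648e-01, -9.52703815e-01,  1.86645972e-03],
       [ 1.34868096e-04, -1.91609455e-03, -9.99998155e-01]]), 'force': array([ 0.36950701, -0.37152346,  0.01980233]), 'ft_torque': array([-0.00352819, -0.03243154, -0.00224256]), 'grasp_force': 0.0, 'opening': 0.08533865193660843}
```

View pics/s1.png

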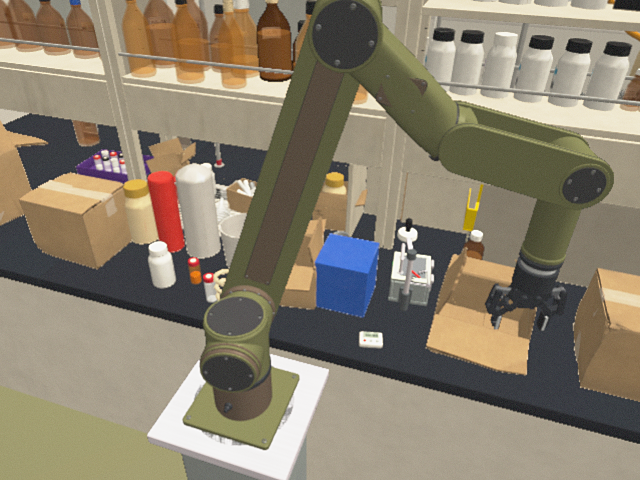

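View pics/t1.png

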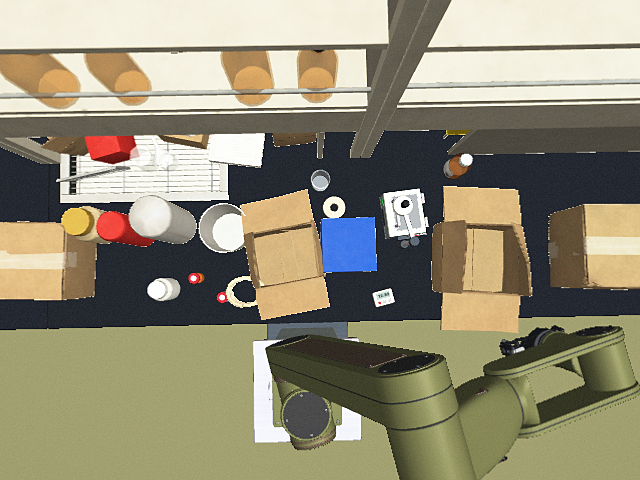

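The scene view shows the cooler at about (411,275). In the top view it is at about (405,213), with a blue box to its left (349,244), the open carton to its right (480,255) and the timer in front (384,297). I'll enlarge both.

Run:
```python
import cv2,numpy as np
a=cv2.imread('pics/s1.png')[210:320,360:460];b=cv2.imread('pics/t1.png')[175:285,360:460]
cv2.imwrite('pics/z1.png',np.hstack([cv2.resize(i,None,fx=4,fy=4,interpolation=cv2.INTER_CUBIC) for i in (a,b)]))
```

```text
(no output)
```

View pics/z1.png

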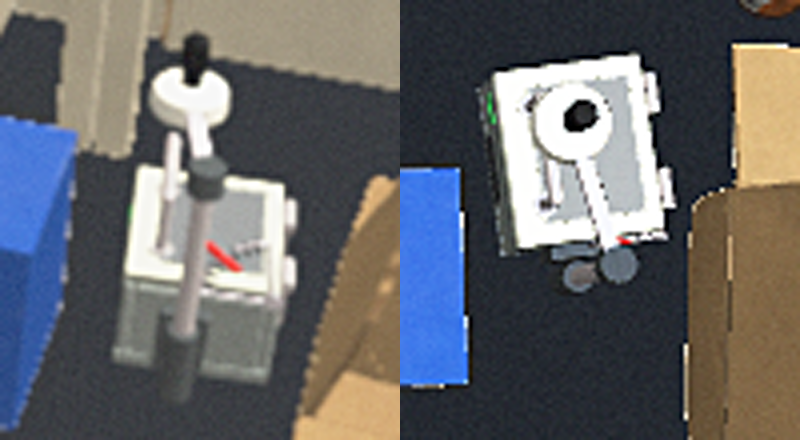

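The zoom gives the lid corners in the top image at about (384,193), (419,189), (389,237) and (426,234). The knob top is at (405,203) and the pivot cap at (414,241).

Run:
```python
from h import *
t=load('t1.png');s=load('s1.png')
P=lambda u,v:((u-400)/4+360,v/4+175)
S=lambda u,v:(u/4+360,v/4+210)
np.set_printoptions(precision=4,suppress=True)
for n,u,z in [('TL',(495,72),.085),('TR',(638,56),.085),('BL',(517,250),.085),('BR',(665,238),.085),('knob',(582,113),.238),('head',(571,122),.2),('piv',(618,264),.2)]:
    print(n,atz(t,P(*u),z))
def tri(a,b):
    (o1,d1),(o2,d2)=ray(s,a),ray(t,b)
    k=np.linalg.lstsq(np.c_[d1,-d2],o2-o1,rcond=None)[0];return (o1+d1*k[0]+o2+d2*k[1])/2
print('knobtri',tri(S(197,42),P(582,113)),'piv',tri(S(207,168),P(618,264)))
print('blue corner top',tri((379,242),(376,218)),tri((366,313-58),(377,271)))
print('carton',tri((460,256),(444,187)),tri((428,336),(432,268)))
print('bottle cap',tri((476,236),(466,159)),'timer',atz(t,(384,297),.018),'tape',atz(t,(334,207),.018),'beaker',atz(t,(320,180),.069))
```

```text
TL [ 0.5747 -0.2375  0.085 ]
TR [ 0.5844 -0.342   0.085 ]
BL [ 0.4448 -0.2495  0.085 ]
BR [ 0.4513 -0.3569  0.085 ]
knob [ 0.5226 -0.2694  0.238 ]
head [ 0.5219 -0.2694  0.2   ]
piv [ 0.4264 -0.2976  0.2   ]
knobtri [ 0.5231 -0.2701  0.2347] piv [ 0.4262 -0.2971  0.2004]
blue corner top [ 0.4929 -0.1997  0.1661] [ 0.3487 -0.1918  0.2189]
carton [ 0.5875 -0.4169  0.1027] [ 0.353  -0.3855 -0.0072]
bottle cap [ 0.6571 -0.4612  0.1409] timer [ 0.2708 -0.239   0.018 ] tape [ 0.5455 -0.0955  0.018 ] beaker [ 0.6195 -0.0536  0.069 ]
```

```bash
cat >> h.py <<'E'
def go(p,yaw=None):
    """remaining shift (mm, tool axes) and spin (deg) to TCP p with tool-y world angle yaw"""
    o=r.get_obs();R=o['orientation'];d=R.T@(np.array(p)-o['tcp_pos'])*1000
    y=np.degrees(np.arctan2(R[1,1],R[0,1]));print('d',d.round(1),'yaw',y.round(2),'spin',None if yaw is None else round(y-yaw,2))
E
python3 - <<'E'
from h import *
t=load('t1.png');s=load('s1.png')
def tri(a,b):
    (o1,d1),(o2,d2)=ray(s,a),ray(t,b)
    k=np.linalg.lstsq(np.c_[d1,-d2],o2-o1,rcond=None)[0];p,q=o1+d1*k[0],o2+d2*k[1];return (p+q)/2,np.linalg.norm(p-q)
print(tri((379,242.5),(375,217)),tri((365.5,272),(376.75,270.75)))
E
python3 -m jog '[{"translation":[0,0,-25],"spin":0},{"translation":[0,0,-25],"spin":0},{"translation":[30,-12,0],"spin":0},{"translation":[35,-13,0],"spin":0},{"translation":[35,-13,0],"spin":0},{"translation":[35,-13,0],"spin":0},{"translation":[35,-13,0],"spin":0},{"translation":[35,-13,0],"spin":0}]' 0
python3 -m jog '[{"translation":[35,-13,0],"spin":0},{"translation":[35,-13,0],"spin":0},{"translation":[35,-13,0],"spin":0},{"translation":[20,-7,0],"spin":0},{"translation":[0,0,0],"spin":0},{"translation":[0,0,0],"spin":0}]' 0
python3 - <<'E'
from h import *
o=r.get_obs();c=snap('wrist','w1.png');print(c['T_tool_cam'],o['opening'],o['force']);np.savez('pics/w1o.npz',p=o['tcp_pos'],R=o['orientation'])
go([.523,-.27,.34],-74)
E
```

```text
(array([ 0.49645015, -0.19849657,  0.16172093]), np.float64(0.00224670001365322)) (array([ 0.34880824, -0.19646483,  0.16546125]), np.float64(0.00630723678640104))
time: 0.77
tcp_pos: [0.3475, -0.4107, 0.3535]
orientation: [[0.953, 0.303, -0.0], [0.303, -0.953, 0.001], [-0.0, -0.001, -1.0]]
force: [-0.2, -0.3, -0.2]
opening: 0.0426
grasp_force: 0.0
time: 1.27
tcp_pos: [0.4523, -0.3294, 0.3533]
orientation: [[0.952, 0.307, -0.001], [0.307, -0.952, 0.0], [-0.001, -0.001, -1.0]]
force: [-1.2, -0.2, 0.2]
opening: 0.0429
grasp_force: 0.0
[[ 1.07558586e-03  9.61088661e-01  2.76237993e-01  7.12216792e-02]
 [ 9.99999413e-01 -9.97551174e-04 -4.23005180e-04  2.87480166e-04]
 [-1.30983948e-04  2.76238286e-01 -9.61089170e-01 -7.16005769e-02]
 [ 0.00000000e+00  0.00000000e+00  0.00000000e+00  1.00000000e+00]] 0.04294612372864614 [-1.18318871 -0.22885193  0.1588244 ]
d [ 86.4 -35.4  13.3] yaw -72.23 spin 1.77
```

View pics/w1.png

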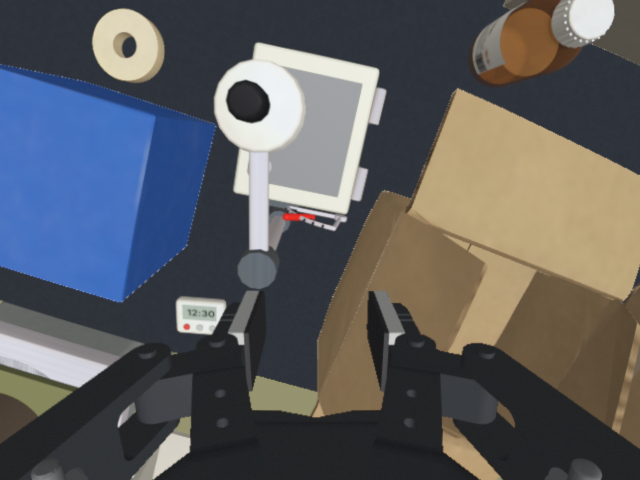

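The wrist view shows the knob top at (248,101), the pivot cap at (257,269) and the lid corners at (258,43), (379,68), (235,191) and (347,213). The blue box is 0.164 m high, so the lamp head passes above it.

Run:
```python
from h import *
np.set_printoptions(precision=4,suppress=True)
c=load('w1.png');o=np.load('pics/w1o.npz');T=np.eye(4);T[:3,:3]=o['R'];T[:3,3]=o['p'];T=T@c['T_tool_cam'];c['extrinsics']=T
for u,z in [((248,101),.238),((258,107),.2),((257,269),.2),((258,43),.085),((379,68),.085),((235,191),.085),((347,213),.085)]: print(atz(c,u,z))
k=atz(c,(248,101),.238)
go([k[0],k[1],.274],-74)
```

```text
[ 0.5259 -0.2718  0.238 ]
[ 0.5256 -0.2709  0.2   ]
[ 0.4298 -0.2969  0.2   ]
[ 0.5778 -0.2379  0.085 ]
[ 0.5906 -0.3413  0.085 ]
[ 0.451  -0.2515  0.085 ]
[ 0.4632 -0.3566  0.085 ]
d [ 88.7 -32.8  79.3] yaw -72.23 spin 1.77
```

```bash
python3 -m jog '[{"translation":[30,-11,0],"spin":1.8},{"translation":[30,-11,0],"spin":0},{"translation":[28,-11,0],"spin":0},{"translation":[0,0,0],"spin":0},{"translation":[0,0,26],"spin":0},{"translation":[0,0,26],"spin":0},{"translation":[0,0,26],"spin":0},{"translation":[0,0,0],"spin":0},{"translation":[0,0,0],"spin":0}]' 0
python3 - <<'E'
from h import *
go([.525,-.271,.274],-75)
# arc plan: pivot, radius .1, arm angle 15 -> 112 deg; rows of 5 deg, tool-y tangent
R=.1
a=np.radians(5);print('per 5deg row: tool x (radial)',-R*1000*(1-np.cos(a)),'tool y',-R*1000*np.sin(a))
snap('wrist','w2.png')
E
```

```text
time: 2.07
tcp_pos: [0.5248, -0.2745, 0.2746]
orientation: [[0.962, 0.272, -0.004], [0.272, -0.962, 0.002], [-0.003, -0.003, -1.0]]
force: [0.7, 0.7, 0.4]
opening: 0.0428
grasp_force: 0.0
d [ 1.2 -3.3  0.6] yaw -74.21 spin 0.79
per 5deg row: tool x (radial) -0.3805301908254455 tool y -8.715574274765817
```

View pics/w2.png

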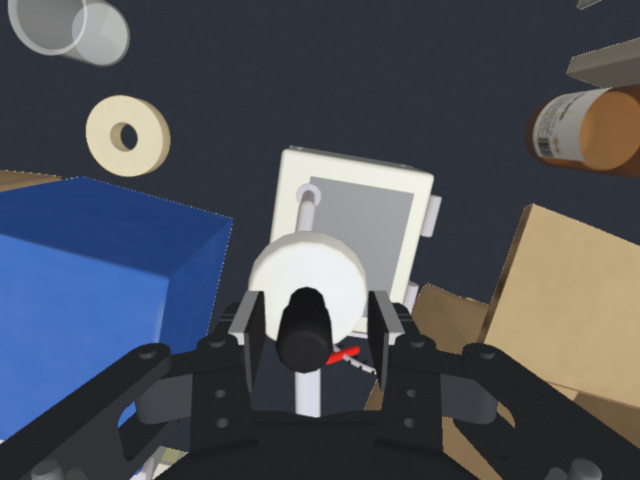

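The knob sits between the fingers at about (305,335). I'll narrow the gap and swing along the arc.

```bash
python3 -m jog '[{"translation":[0,0,0],"spin":0},{"translation":[0,0,0],"spin":0},{"translation":[-0.4,-8.7,0],"spin":-5},{"translation":[-0.4,-8.7,0],"spin":-5},{"translation":[-0.4,-8.7,0],"spin":-5},{"translation":[-0.4,-8.7,0],"spin":-5},{"translation":[-0.4,-8.7,0],"spin":-5},{"translation":[-0.4,-8.7,0],"spin":-5},{"translation":[0,0,0],"spin":0}]' 0.25
python3 - <<'E'
from h import *
p=np.array([.428,-.297]);o=r.get_obs();d=o['tcp_pos'][:2]-p;print(np.hypot(*d),np.degrees(np.arctan2(d[1],d[0])),o['orientation'][:2,0],o['force'])
E
```

```text
time: 2.87
tcp_pos: [0.5, -0.2288, 0.2777]
orientation: [[0.694, 0.72, 0.003], [0.72, -0.694, -0.001], [0.001, 0.003, -1.0]]
force: [-0.6, -0.0, -0.2]
opening: 0.032
grasp_force: 0.0
0.09918650283005236 43.42178488310382 [0.69402157 0.71995351] [-0.56600571 -0.03701962 -0.17913691]
```

```bash
python3 -m jog '[{"translation":[-0.4,-8.7,0],"spin":-5},{"translation":[-0.4,-8.7,0],"spin":-5},{"translation":[-0.4,-8.7,0],"spin":-5},{"translation":[-0.4,-8.7,0],"spin":-5},{"translation":[-0.4,-8.7,0],"spin":-5},{"translation":[-0.4,-8.7,0],"spin":-5},{"translation":[-0.4,-8.7,0],"spin":-5},{"translation":[0,0,0],"spin":0}]'
python3 -m jog '[{"translation":[-0.4,-8.7,0],"spin":-5},{"translation":[-0.4,-8.7,0],"spin":-5},{"translation":[-0.4,-8.7,0],"spin":-5},{"translation":[-0.4,-8.7,0],"spin":-5},{"translation":[-0.4,-8.7,0],"spin":-5},{"translation":[-0.4,-8.7,0],"spin":-5},{"translation":[-0.4,-8.7,0],"spin":-5},{"translation":[0,0,0],"spin":0},{"translation":[0,0,0],"spin":0},{"translation":[0,0,0],"spin":0}]'
python3 - <<'E'
from h import *
p=np.array([.428,-.297]);o=r.get_obs();d=o['tcp_pos'][:2]-p;print(np.hypot(*d),np.degrees(np.arctan2(d[1],d[0])),o['orientation'][:2,0],o['force'],o['joint_pos'])
snap('scene','s2.png');snap('top','t2.png')
import cv2
f=lambda n,x,y:cv2.resize(cv2.imread('pics/'+n)[y:y+130,x:x+100],None,fx=4,fy=4,interpolation=cv2.INTER_CUBIC)
cv2.imwrite('pics/z2.png',np.hstack([f('s2.png',360,205),f('t2.png',350,175)]))
E
```

```text
time: 3.53
tcp_pos: [0.4458, -0.2026, 0.277]
orientation: [[0.159, 0.987, 0.001], [0.987, -0.159, -0.001], [-0.001, 0.001, -1.0]]
force: [0.8, 0.4, 0.0]
opening: 0.0325
grasp_force: 0.0
time: 4.37
tcp_pos: [0.3877, -0.212, 0.2763]
orientation: [[-0.433, 0.901, 0.001], [0.901, 0.433, -0.001], [-0.001, 0.001, -1.0]]
force: [-0.2, 0.5, -0.3]
opening: 0.0322
grasp_force: 0.0
0.09408437168787646 115.3922264161486 [-0.43291697  0.90143317] [-0.15066634  0.52709847 -0.31978683] [-3.41511830e+01  8.34624910e+00  1.03594192e+02 -5.19230000e-03
  6.79914279e+01 -5.98020931e+01]
```

View pics/z2.png

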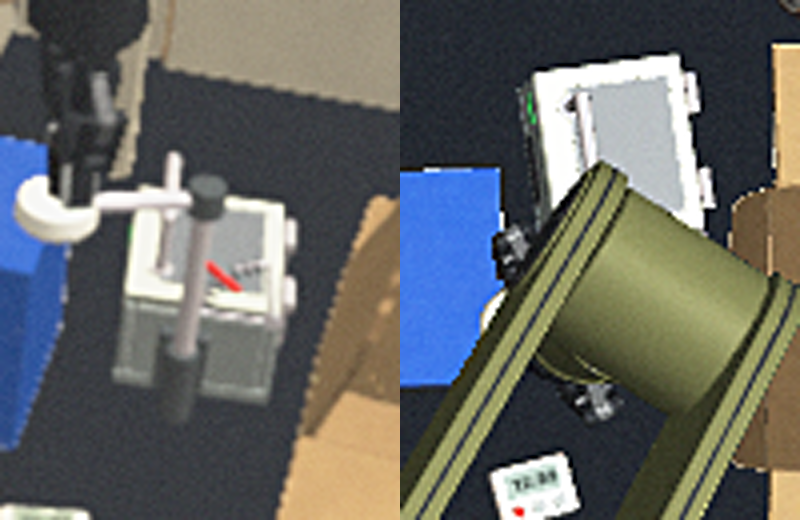

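The lamp arm now points left and a little toward the robot, with the head over the edge of the blue box and clear of the lid. I'll retreat upward, turn back, and look at the handle.

```bash
python3 -m jog '[{"translation":[0,0,-25],"spin":0},{"translation":[0,0,-25],"spin":0},{"translation":[0,0,-25],"spin":0},{"translation":[0,0,-15],"spin":7},{"translation":[0,0,0],"spin":7},{"translation":[0,0,0],"spin":7},{"translation":[0,0,0],"spin":7},{"translation":[0,0,0],"spin":7},{"translation":[0,0,0],"spin":7},{"translation":[0,0,0],"spin":7}]' 
python3 -m jog '[{"translation":[0,0,0],"spin":7},{"translation":[0,0,0],"spin":7},{"translation":[0,0,0],"spin":7},{"translation":[0,0,0],"spin":7},{"translation":[0,0,0],"spin":7},{"translation":[0,0,0],"spin":7},{"translation":[0,0,0],"spin":7},{"translation":[0,0,0],"spin":7},{"translation":[0,0,0],"spin":5},{"translation":[0,0,0],"spin":0}]' 0
python3 - <<'E'
from h import *
s=load('s2.png');h=atz(s,(374.2,258.2),.187);d=h[:2]-[.428,-.297];print('head',h,np.hypot(*d),np.degrees(np.arctan2(d[1],d[0])))
go([.4647,-.26,.35],-84)
E
```

```text
time: 5.3
tcp_pos: [0.3874, -0.2115, 0.3659]
orientation: [[0.399, 0.917, -0.0], [0.917, -0.399, 0.0], [-0.0, -0.0, -1.0]]
force: [-0.2, 0.1, 0.4]
opening: 0.0319
grasp_force: 0.0
time: 6.13
tcp_pos: [0.3873, -0.2115, 0.3659]
orientation: [[0.995, 0.099, -0.0], [0.099, -0.995, 0.0], [-0.0, -0.0, -1.0]]
force: [0.1, -1.0, -0.5]
opening: 0.0426
grasp_force: 0.0
head [ 0.38460515 -0.20646839  0.187     ] 0.10039464389810869 115.60997014339962
d [72.1 56.  15.8] yaw -84.29 spin -0.29
```

```bash
python3 -m jog '[{"translation":[25,18,0],"spin":0},{"translation":[25,18,0],"spin":0},{"translation":[20,18,0],"spin":0},{"translation":[0,0,0],"spin":0},{"translation":[0,0,0],"spin":0}]'
python3 - <<'E'
from h import *
o=r.get_obs();c=snap('wrist','w3.png');np.savez('pics/w3o.npz',p=o['tcp_pos'],R=o['orientation'])
E
```

```text
time: 6.55
tcp_pos: [0.4633, -0.2586, 0.3652]
orientation: [[0.995, 0.104, -0.001], [0.104, -0.995, 0.001], [-0.001, -0.001, -1.0]]
force: [-0.8, -0.6, 0.2]
opening: 0.0426
grasp_force: 0.0
```

View pics/w3.png

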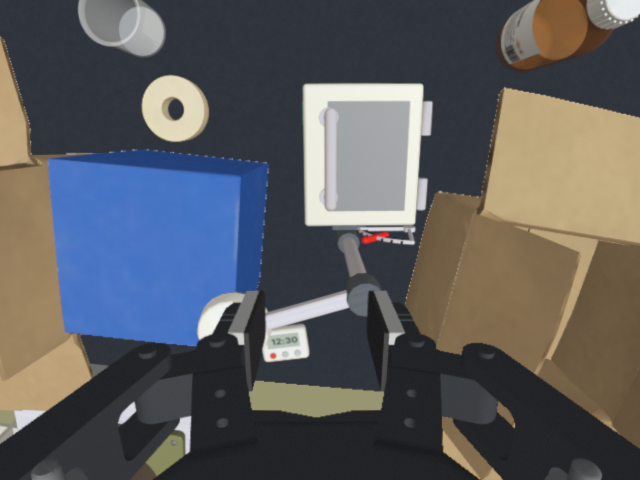

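The wrist view shows the lamp arm well clear on the near-left, at (235,320). The lid is shut, with the handle bar running from (330,110) to (332,210) and its middle at about (331,160).

Run:
```python
from h import *
np.set_printoptions(precision=4,suppress=True)
c=load('w3.png');o=np.load('pics/w3o.npz');T=np.eye(4);T[:3,:3]=o['R'];T[:3,3]=o['p'];T=T@c['T_tool_cam'];c['extrinsics']=T
a,b=atz(c,(330,110),.131),atz(c,(332,210),.131);print(a,b,np.degrees(np.arctan2(*(a-b)[[1,0]])))
for u in [(303,85),(423,84),(306,225),(416,225)]: print(atz(c,u,.085))
m=(a+b)/2;go([m[0],m[1],.185],-84)
```

```text
[ 0.5553 -0.26    0.131 ] [ 0.4763 -0.2708  0.131 ] 7.79831719005125
[ 0.5771 -0.235   0.085 ]
[ 0.5898 -0.3413  0.085 ]
[ 0.4501 -0.2503  0.085 ]
[ 0.4615 -0.3574  0.085 ]
d [ 52.8  13.3 180.1] yaw -84.03 spin -0.03
```

```bash
python3 -m jog '[{"translation":[26,7,0],"spin":0},{"translation":[26,6,0],"spin":0},{"translation":[0,0,30],"spin":0},{"translation":[0,0,30],"spin":0},{"translation":[0,0,30],"spin":0},{"translation":[0,0,30],"spin":0},{"translation":[0,0,0],"spin":0},{"translation":[0,0,0],"spin":0}]'
python3 - <<'E'
from h import *
go([.5158,-.2654,.185],-84)
c=snap('wrist','w4.png')
E
```

```text
time: 7.27
tcp_pos: [0.5135, -0.2645, 0.2449]
orientation: [[0.995, 0.103, -0.004], [0.103, -0.995, 0.003], [-0.004, -0.003, -1.0]]
force: [0.5, -0.5, 0.5]
opening: 0.0427
grasp_force: 0.0
d [ 2.4  1.3 59.9] yaw -84.07 spin -0.07
```

View pics/w4.png

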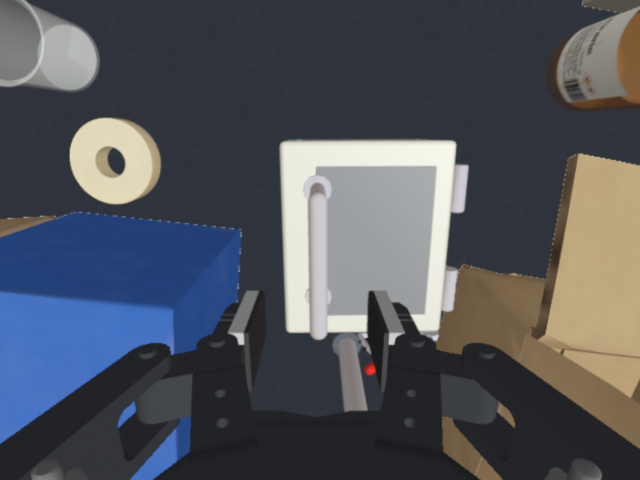

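The bar, at column 318, lies between the fingers (265 and 368) and is well aligned. I'll descend the remaining 60 mm and close.

```bash
python3 -m jog '[{"translation":[2,0,20],"spin":0},{"translation":[0,0,20],"spin":0},{"translation":[0,0,20],"spin":0},{"translation":[0,0,0],"spin":0},{"translation":[0,0,0],"spin":0}]' && python3 -m jog '[{"translation":[0,0,0],"spin":0},{"translation":[0,0,0],"spin":0},{"translation":[0,0,0],"spin":0},{"translation":[0,0,0],"spin":0},{"translation":[0,0,0],"spin":0},{"translation":[0,0,0],"spin":0}]' 1
python3 - <<'E'
import numpy as np
p=None
for t in range(0,45,5):
    a=np.radians(33.02+t);q=np.array([-95.4*np.cos(a),95.4*np.sin(a)])
    if p is not None: print(t,(q-p).round(1))
    p=q
E
```

```text
time: 7.73
tcp_pos: [0.5177, -0.2657, 0.1875]
orientation: [[0.995, 0.103, 0.001], [0.103, -0.995, -0.001], [0.001, 0.001, -1.0]]
force: [0.3, -0.7, 0.5]
opening: 0.0428
grasp_force: 0.0
time: 8.23
tcp_pos: [0.5181, -0.2644, 0.1882]
orientation: [[0.995, 0.103, 0.003], [0.103, -0.995, 0.001], [0.003, -0.001, -1.0]]
force: [0.5, 6.0, 6.1]
opening: 0.0078
grasp_force: 58.6
5 [4.8 6.8]
10 [5.4 6.3]
15 [5.9 5.8]
20 [6.4 5.3]
25 [6.9 4.7]
30 [7.2 4.1]
35 [7.6 3.4]
40 [7.8 2.8]
```

The grip holds at 58.6 N. I'll lift along the arc.

```bash
python3 -m jog '[{"translation":[0,2.4,-3.4],"spin":0},{"translation":[0,2.4,-3.4],"spin":0},{"translation":[0,2.7,-3.2],"spin":0},{"translation":[0,2.7,-3.1],"spin":0},{"translation":[0,2.9,-2.9],"spin":0},{"translation":[0,3,-2.9],"spin":0},{"translation":[0,3.2,-2.7],"spin":0},{"translation":[0,3.2,-2.6],"spin":0},{"translation":[0,0,0],"spin":0},{"translation":[0,0,0],"spin":0}]'
python3 -m jog '[{"translation":[0,3.4,-2.4],"spin":0},{"translation":[0,3.5,-2.3],"spin":0},{"translation":[0,3.6,-2.1],"spin":0},{"translation":[0,3.6,-2],"spin":0},{"translation":[0,3.8,-1.7],"spin":0},{"translation":[0,3.8,-1.7],"spin":0},{"translation":[0,3.9,-1.4],"spin":0},{"translation":[0,3.9,-1.4],"spin":0},{"translation":[0,0,0],"spin":0},{"translation":[0,0,0],"spin":0}]'
python3 - <<'E'
from h import *
import cv2
snap('wrist','w5.png');snap('scene','s5.png');snap('top','t5.png')
f=lambda n,x,y:cv2.resize(cv2.imread('pics/'+n)[y:y+120,x:x+100],None,fx=4,fy=4,interpolation=cv2.INTER_CUBIC)
cv2.imwrite('pics/z5.png',np.hstack([f('s5.png',360,210),cv2.resize(cv2.imread('pics/w5.png')[100:460,140:440],(400,480))]))
E
```

```text
time: 9.07
tcp_pos: [0.5204, -0.2852, 0.2122]
orientation: [[0.995, 0.102, 0.003], [0.102, -0.995, 0.004], [0.003, -0.004, -1.0]]
force: [1.2, 9.1, 7.3]
opening: 0.0079
grasp_force: 58.8
time: 9.9
tcp_pos: [0.5237, -0.3152, 0.2286]
orientation: [[0.995, 0.103, 0.004], [0.103, -0.995, 0.002], [0.005, -0.002, -1.0]]
force: [-0.2, 8.3, 12.5]
opening: 0.0077
grasp_force: 61.4
```

View pics/z5.png

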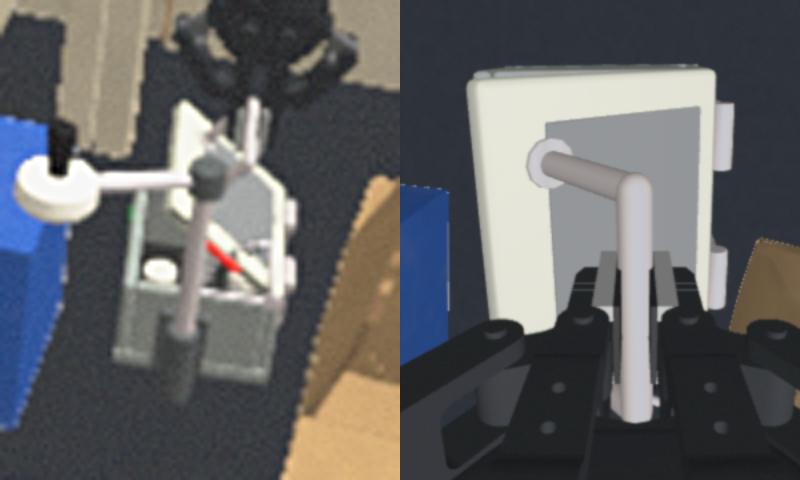

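The scene view shows the lid open with its edge on the red tick, at about (222,255) in the zoom, and the bar between the pads. The lamp head is clear at (55,190). The gripper moved 65 mm in a straight line (chord), which gives about 39.9°. I'll let it settle, check that it is still, and hand in.

```bash
python3 -m jog '[{"translation":[0,0,0],"spin":0},{"translation":[0,0,0],"spin":0},{"translation":[0,0,0],"spin":0},{"translation":[0,0,0],"spin":0},{"translation":[0,0,0],"spin":0},{"translation":[0,0,0],"spin":0}]'
python3 - <<'E'
from h import *
d=r.get_obs()['tcp_pos']-np.array([.5181,-.2644,.1882]);print(2*np.degrees(np.arcsin(np.linalg.norm(d)/2/.0954)))
print(r.hand_in())
E
```

```text
time: 10.55
tcp_pos: [0.5237, -0.3151, 0.2286]
orientation: [[0.995, 0.103, 0.004], [0.103, -0.995, 0.002], [0.004, -0.002, -1.0]]
force: [-0.7, 8.0, 12.2]
opening: 0.0077
grasp_force: 61.4
39.85993640569128
the job is handed in; nothing more can be done
None
```

The job is handed in, with no verdict returned: the lamp was swung clear to about 1.9 rad while the lid was still shut, and the gripper is holding the lid still at about 40°; no bystander was touched in any view I took.

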